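# Refit the belt cover of a wood lathe

## Task

The lathe was left switched to reverse with its belt cover off: first set the toggle on its sloping face to the centre, off position. Then take the belt cover by its handle, lay it on the two studs at the belt opening, slide it about until both holes drop over the studs, and keep hold of it until it lies flush on the sloping face before you let go. Leave the dish of nuts, the loose faceplate and the resin puck where they are.

Things in the scene. Friction and masses are not known exactly. Their poses are not given: they have to be found in the camera images.
- lathe: Wood lathe, fixed, its place and turn differ each time. Origin: on the bench under the spindle; x away from the robot, y along the spindle to the robot's left. Headstock y -90 to +170 mm, x -95 to +90, top 274 mm high; bed 100 mm high to y -510. A wooden disc, 150 mm across, on the spindle at y -146 to -192, top 290 mm high; tool rest (220 mm) and tailstock (260 mm) beyond, motor behind.
- belt_opening: Flat grey sloping front face of the headstock, rising 30 degrees from level away from the robot. Origin: in the face's plane, middle of the belt opening (72 mm up the slope by 84 mm, pulley inside), 240 mm above the bench. x up the slope, y along the spindle to the robot's left, z straight out of the face. The face spans x -69 to +69 mm, y -90 to +170 mm.
- stud_left (a point): Tip of the left steel stud, at x 0, y +60, z +15 mm in belt_opening's frame. Each stud is 8 mm thick and stands 15 mm straight out of the face; its last 3 mm taper to 5 mm.
- stud_right (a point): Tip of the right stud, same size, at x 0, y -60, z +15 mm in belt_opening's frame.
- cover: Loose belt cover: flat aluminium plate 100 mm (x) by 150 mm (y) by 5 mm, about 0.35 kg, lying on the bench with its black bridge handle up. Origin: centre of its underside, z out of the handle side. Two through holes of 11.5 mm diameter at x 0, y -60 and +60 mm, to go over the studs, either way round.
- cover_handle (a point): Middle of the handle's grip bar, 33 mm above the cover's underside. The bar lies along the cover's y: 80 mm long, 14 mm wide, 18 mm high with flat sides, 19 mm clear of the plate, on two feet at y -35 and +35 mm.
- selector (a joint): Angle of the toggle lever, rad, about belt_opening's y: -0.4 leaning down the slope towards the robot (reverse), 0 square to the face (off), +0.4 leaning up the slope (forward). A spring holds it in these three notches only; about 5 N at the ball moves it out of one, and past halfway, 0.2 rad from off, it snaps over into the next.
- selector_ball (a point): Centre of the black ball, 14 mm across, on the end of the toggle lever, 38 mm from the lever's pivot, which is at x 0, y +125, z +8 mm in belt_opening's frame. The lever below the ball is 6 to 10 mm thick; its flat plate on the face is 62 by 44 mm.
- nut_dish: Bystander: round steel dish, 92 mm across, 22 mm high, with two wing nuts in it, on the bench. Origin: centre of its underside.
- faceplate: Bystander: dark cast-iron lathe faceplate, 90 mm disc with a hub upwards, 42 mm high in all, on the bench. Origin: centre of its underside.
- resin_puck: Bystander: solid purple resin disc, 82 mm across, 32 mm high, on the bench. Origin: centre of its underside.
Not all that is in view belongs to the job. Several things look just like the cover: the one meant starts nearest to the robot's base.

How it is judged:
On the way, in this order (a step that is already met when the one before it is completed fails the run):
1. the toggle is in its centre, off notch (within 0.1 rad) (value of joint selector between -0.1 and 0.1 rad), for 0.2 s.
2. the cover lies flush over both studs while the gripper is still holding or pressing it (x of cover in the frame of belt_opening between -0.005 and 0.005 m and y of cover in the frame of belt_opening between -0.005 and 0.005 m and z of cover in the frame of belt_opening between -0.003 and 0.003 m and angle between the z axis of cover and the z axis of belt_opening, either way round below 0.05 rad and angle between the y axis of cover and the y axis of belt_opening, either way round below 0.08 rad and angle between cover's own z axis and vertical below 1 rad and contact force between the fingers and cover above 1 N), for 0.1 s.
At the end, for the whole second after the job is handed in: The toggle is within 0.1 rad of off; the cover lies at rest, handle out, flush on the sloping face (within 3 mm and 0.05 rad) with both studs through its holes (within 5 mm of the middle of the opening, 0.08 rad of square), released (all of step 1 and x of cover in the frame of belt_opening between -0.005 and 0.005 m and y of cover in the frame of belt_opening between -0.005 and 0.005 m and z of cover in the frame of belt_opening between -0.003 and 0.003 m and angle between the z axis of cover and the z axis of belt_opening, either way round below 0.05 rad and angle between the y axis of cover and the y axis of belt_opening, either way round below 0.08 rad and angle between cover's own z axis and vertical below 1 rad and linear speed of cover below 0.02 m/s and contact force between the fingers and cover below 0.1 N); the robot touches nothing.
It fails at once if the nut dish is moved by more than 30 mm (distance of nut_dish from where it was at the start of the episode above 0.03 m).
It fails at once if the loose faceplate is moved by more than 30 mm (distance of faceplate from where it was at the start of the episode above 0.03 m).
It fails at once if the resin puck is moved by more than 30 mm (distance of resin_puck from where it was at the start of the episode above 0.03 m).
It also fails if it takes over 56 s, if anything falls off the work surface, if the arm or the gripper's body presses on something with over 40 N, if the wrist force passes 120 N, or if a joint passes its speed limit or range.

## Robot

A 6-joint arm with a two-finger parallel gripper is mounted at the origin on the work surface. World frame = base frame: x ahead of the robot, y to its left, z up, the work surface at z = 0. Lengths are in m, angles in rad, forces in N, time in s.
With the tool pointing down it reaches from about 0.25 to 0.725 m from the base axis. Payload 4 kg.
Tool frame: the origin (TCP) lies on the centre line of the jaws, within the pads' length; the fingertips stand 17 mm ahead of it and the grasp point (between the pads) lies 2 mm behind it; z points along the fingers, x is the direction in which the jaws open and shut, and the axes are right-handed (so a half turn about z gives the same grasp; the last joint's range is limited). The gripper opens to 85 mm and grips with 20 to 120 N. Pads are 22 mm wide; open, the fingers measure 114 mm over their backs; the gripper's body (76 mm by 85 mm) begins 54 mm behind the grasp point. The pads swing forward as they close: fully open they stand 13 mm farther back than shut.
Start: joints at [1.217, 0.241, 0.005, 1.335, 0, 1.571], TCP at [0.173, 0.469, 0.248] pointing down, gripper open.
Joint ranges: [-2.72, 2.72], [-1.05, 1.87], [-1.09, 1.28], [-1.99, 2.15], [-1.42, 1.44], [-3.14, 3.14]. Speed limits (rad/s): [2.79, 2.79, 3.14, 3.14, 3.14, 3.14].

## Interface

Orientations are given as a unit quaternion [x, y, z, w].
In Python, from workcell import bot gives the robot as it stands.
- The arm moves only by the tool jog_arm, never from a script. Its arguments are lists of equal length, an entry for each row: "jaw": the closure, from 0 (fully open) to 1 (shut); "linear": the shift along the tool's x, y, z in m, a list of three; "delta_rot": the turn, a rotation vector about the tool's x, y, z in degrees, a list of three. A call has exactly 8 rows; each row is the pose to reach, as a shift and turn from the pose commanded when the call began, along the tool's axes at that moment; what a row does not reach only later rows make up. A row lasts 1/12 s, in which the tool goes at most 41.7 mm and 7.16 degrees, less where a joint would pass 70% of its speed; a pose out of reach is approached as far as the arm can. A call with a gripper value outside its range is refused whole. The fingers move at their own pace and stop on an object; the grip force is fixed at half the most. Time passes only in rows, so rows that repeat a pose let the fingers close, or fill a call up. It gives the time, the measured TCP pose, the force and the opening at its end, in the units of the state.
- bot.get_obs(): the state, without advancing time (a new reading comes with each control period).
- bot.camera(name): name is "scene" or "top" or "wrist"; returns (picture, depth): 480x640x3 uint8, red, green, blue; 480x640 float32, m along the optical axis (not along the pixel's ray), 0 where there is no reading.
- bot.calibration(name): a dict with "fovy" (degrees; the focal length in pixels is half the picture's height over the tangent of half this angle, whatever the lens; pixels are square), "cx", "cy" (the principal point, pixels), "origin" and "orientation" of the camera in the world. Camera axes: x right, y down, z forward; pixel columns grow to the right and rows downward; lengths in m; the calibration is good to about 2 mm. A picture is of the moment at which its call begins: read the wrist's pose just before it. calibration takes no time and is no camera call; for the wrist camera it gives the pose at the moment of the call.
- bot.job_done(): hands the job in, once; it reports no verdict.
The state is a dict: "clock": time; "joint_pos": joint angles; "joint_vel": joint speeds; "tau": joint torques, N m; "eef_pos": TCP position; "tool_rot": TCP orientation; "ft_force": force on the tool from outside, world axes, zero at the start; "ft_torque": the same for the moment, N m; "grip_width": finger opening in m.
Only numpy, scipy, OpenCV 4.12 (cv2) and the standard library are available. Lean on these libraries where they do the work, as an engineer would, in place of code of your own. Each camera call takes 0.05 s, during which the arm holds its last target.

## Working session

There is one attempt and no reset: what is moved stays moved. The work goes in short steps, Python scripts to look and compute and a tool call to move; the robot and the scene stay as the last step left them, time stands still between calls to the robot, and variables do not carry over. Pictures are saved under pics/ and viewed, and the job is handed in when it is done.

Besides the shell and the picture viewer there is one more tool, called after ">>>" as name(argument=value, ...), one argument or row to a line, values as JSON. jog_arm: Moves the arm, as the interface text tells. Its arguments: {"type":"object","properties":{"jaw":{"type":"array","items":{"type":"number"}},"linear":{"type":"array","items":{"type":"array","items":{"type":"number"}}},"delta_rot":{"type":"array","items":{"type":"array","items":{"type":"number"}}}},"required":["jaw","linear","delta_rot"]}

```bash
ls; mkdir -p pics; python3 - <<'E'
from workcell import bot
import cv2,numpy as np
o=bot.get_obs(); print({k:np.round(v,4) for k,v in o.items()})
for n in ["scene","top","wrist"]:
    c=bot.calibration(n); print(n,c)
    p,d=bot.camera(n); cv2.imwrite(f"pics/{n}0.png",p[:,:,::-1]); np.savez(f"pics/{n}0.npz",p=p,d=d,c=np.array(c,dtype=object))
E
```

```text
pics
{'clock': np.float64(0.0), 'joint_pos': array([1.217 , 0.2414, 0.0037, 1.3352, 0.    , 1.5708]), 'joint_vel': array([ 0.0009,  0.0004,  0.0005, -0.0004, -0.0004, -0.0017]), 'tau': array([-7.00000e-04, -3.72318e+01,  2.52407e+01,  1.70000e-02,
       -1.00000e-04, -0.00000e+00]), 'eef_pos': array([0.173 , 0.4685, 0.2474]), 'tool_rot': array([ 8.205e-01,  5.716e-01, -9.000e-04,  6.000e-04]), 'ft_force': array([-0.7108,  0.0414, -0.0104]), 'ft_torque': array([ 0.0633, -0.0016,  0.0234]), 'grip_width': np.float64(0.0854)}
scene {'fovy': 43.00058843646842, 'cx': 321.1829776765368, 'cy': 230.29129839036335, 'origin': array([ 1.93051546, -0.07632567,  1.22924237]), 'orientation': array([ 0.6159418 ,  0.64648306, -0.33033321, -0.30586815])}
top {'fovy': 55.69532473999385, 'cx': 312.21163002476254, 'cy': 236.21943185781515, 'origin': array([ 0.43562337, -0.14819162,  1.39347204]), 'orientation': array([ 0.70956402, -0.70373645,  0.03024186, -0.01895643])}
wrist {'fovy': 58.39484320891782, 'cx': 315.77617025546385, 'cy': 242.60090146760487, 'origin': array([0.10294357, 0.49415696, 0.37231346]), 'orientation': array([0.81132094, 0.56525178, 0.08409836, 0.1231918 ])}
```

View pics/scene0.png

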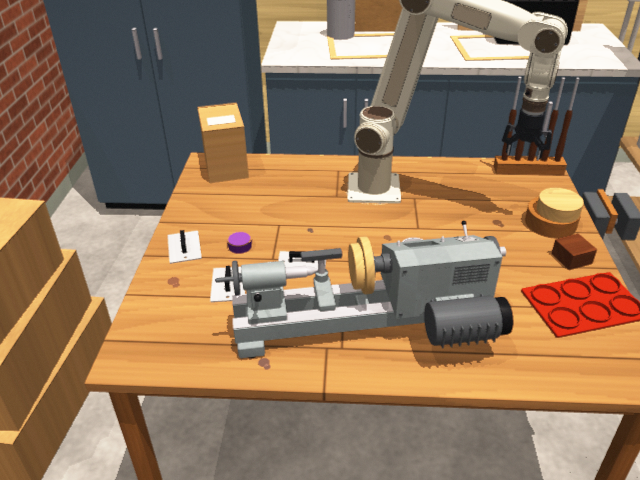

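View pics/top0.png

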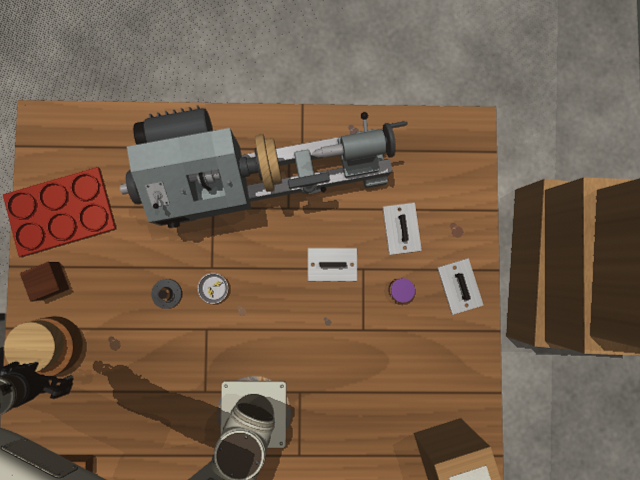

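View pics/wrist0.png

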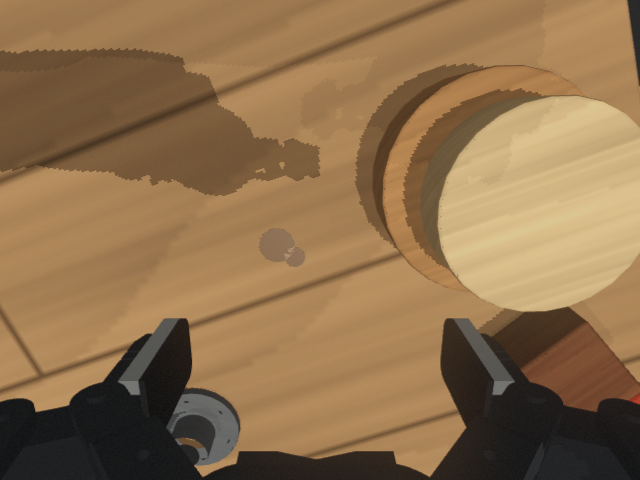

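Top view: there are three cover look-alikes, at (332,265), (402,228) and (461,286). The base is near (253,413), so (332,265) is the nearest. The lathe's sloping face has its opening near (205,182) and the toggle near (157,196). Next I'll measure.

```bash
cat > h.py <<'E'
import numpy as np,cv2
from scipy.spatial.transform import Rotation as R
def load(f):
    z=np.load(f,allow_pickle=True); return z['p'],z['d'],z['c'].item()
def K(c): return 240/np.tan(np.radians(c['fovy']/2))
def cloud(d,c):
    f=K(c); v,u=np.mgrid[0:480,0:640]
    P=np.stack([(u-c['cx'])/f*d,(v-c['cy'])/f*d,d],-1)
    return P@R.from_quat(c['orientation']).as_matrix().T+c['origin']
def ray(u,v,c):
    f=K(c); r=np.array([(u-c['cx'])/f,(v-c['cy'])/f,1.]); return R.from_quat(c['orientation']).as_matrix()@r
def onz(u,v,c,z):
    r=ray(u,v,c); o=c['origin']; return o+r*(z-o[2])/r[2]
def proj(P,c):
    q=R.from_quat(c['orientation']).as_matrix().T@(np.asarray(P)-c['origin']); f=K(c)
    return np.array([c['cx']+f*q[0]/q[2],c['cy']+f*q[1]/q[2]])
E
python3 - <<'E'
from h import *
p,d,c=load('pics/top0.npz'); W=cloud(d,c)
np.set_printoptions(precision=4,suppress=True)
for n,(u,v) in dict(bench=(280,250),cov1=(332,265),c1plate=(320,255),c2=(402,228),c3=(461,286),disc=(266,160),dish=(213,289),fp=(166,294),puck=(402,291),ball=(157,187),face1=(180,200),face2=(225,205)).items(): print(n,W[v,u],np.linalg.norm(W[v,u,:2]))
# plate contour
m=((W[...,2]>0.002)&(W[...,2]<0.06)).astype(np.uint8)
hsv=cv2.cvtColor(p,cv2.COLOR_RGB2HSV)
m2=((hsv[...,1]<40)&(hsv[...,2]>150)).astype(np.uint8)
m2[:, :290]=0; m2[:230,:370]=0
cs,_=cv2.findContours(m2,cv2.RETR_EXTERNAL,cv2.CHAIN_APPROX_NONE)
for q in cs:
    if cv2.contourArea(q)>500:
        pts=np.array([onz(*x[0],c,0.005)[:2] for x in q],np.float32); print(cv2.minAreaRect(q),'world',cv2.minAreaRect(pts))
# face plane
n=0
reg=W[135:220,130:245].reshape(-1,3); 
rng=np.random.default_rng(0)
reg=reg[(reg[:,2]>0.18)&(reg[:,2]<0.29)]
best=None
for i in range(500):
    a=reg[rng.choice(len(reg),3,False)]; nn=np.cross(a[1]-a[0],a[2]-a[0]); L=np.linalg.norm(nn)
    if L<1e-5: continue
    nn/=L; nn*=np.sign(nn[2])
    if abs(nn[2]-.866)>.08: continue
    k=(abs((reg-a[0])@nn)<.002)
    if best is None or k.sum()>best.sum(): best=k
q=reg[best]; m0=q.mean(0); nn=np.linalg.svd(q-m0)[2][2]; nn*=np.sign(nn[2]); print(len(q),m0,nn,np.degrees(np.arccos(nn[2])),np.degrees(np.arctan2(nn[1],nn[0])))
img=cv2.resize(p[130:230,120:260],None,fx=5.5,fy=5.5,interpolation=cv2.INTER_CUBIC); cv2.imwrite('pics/topcrop.png',img[:,:,::-1])
img=cv2.resize(p[195:320,290:500],None,fx=3.8,fy=3.8,interpolation=cv2.INTER_CUBIC); cv2.imwrite('pics/covcrop.png',img[:,:,::-1])
E
```

```text
bench [ 0.4899 -0.0713 -0.0068] 0.49506423191808646
cov1 [ 0.4447 -0.2289  0.0423] 0.5001462062312075
c1plate [ 0.4751 -0.1942  0.0075] 0.5132503064730248
c2 [ 0.5578 -0.4402  0.0331] 0.7105235762007603
c3 [ 0.3852 -0.6143  0.0392] 0.7251092777295678
disc [ 0.7003 -0.0501  0.287 ] 0.7020713341458673
dish [ 0.3693  0.1305 -0.0007] 0.39169460377602744
fp [0.3561 0.2579 0.0468] 0.43964764127739014
puck [ 0.3689 -0.4392  0.0323] 0.5735323886818059
ball [0.6366 0.2271 0.2507] 0.6758730962812417
face1 [0.6081 0.1759 0.2233] 0.6330305153609068
face2 [0.598  0.062  0.2105] 0.6011976253746916
((460.3025207519531, 285.96795654296875), (49.513648986816406, 31.855770111083984), 72.6459732055664) world ((0.3840509355068207, -0.6237214207649231), (0.14925052225589752, 0.09804834425449371), 17.045166015625)
((332.0, 264.0), (32.0, 48.0), 90.0) world ((0.4481706917285919, -0.23125579953193665), (0.09761005640029907, 0.1470215618610382), 0.4155158996582031)
((401.78466796875, 228.27694702148438), (48.1254768371582, 32.249027252197266), 82.87498474121094) world ((0.5596520900726318, -0.44526708126068115), (0.14834922552108765, 0.09935610741376877), 7.55999231338501)
2886 [0.642  0.1523 0.2425] [-0.4766 -0.097   0.8737] 29.105590126536974 -168.49364626146922
```

View pics/topcrop.png

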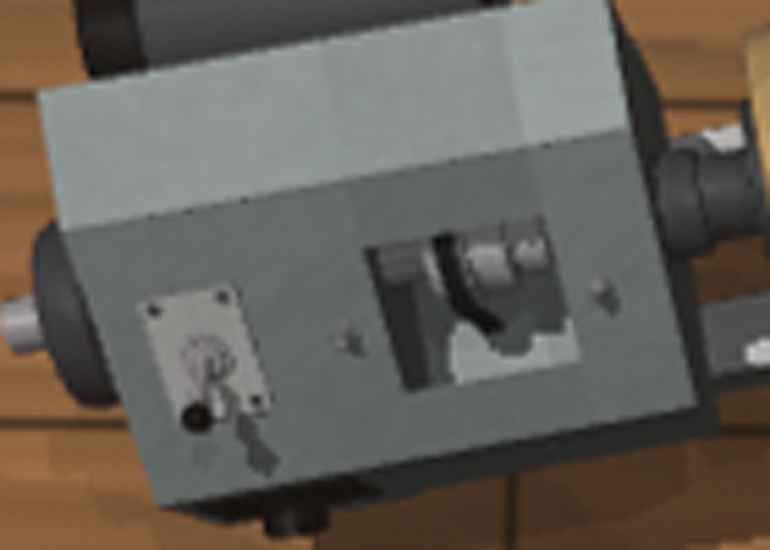

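View pics/covcrop.png

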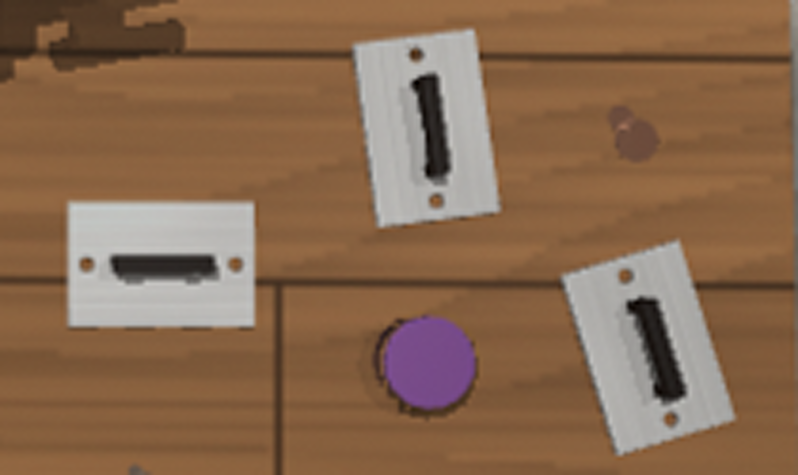

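```bash
python3 - <<'E'
from h import *
np.set_printoptions(precision=4,suppress=True)
p,d,c=load('pics/top0.npz')
g=lambda x,y:(120+(x+.5)/5.5-.5,130+(y+.5)/5.5-.5)
TL=onz(*g(62,232),c,.2745);TR=onz(*g(625,128),c,.2745);BR=onz(*g(695,405),c,.2055);BL=onz(*g(160,505),c,.2055)
print(TL,TR,BL,BR); print([np.linalg.norm(a-b) for a,b in((TL,TR),(BL,BR),(TL,BL),(TR,BR))])
y=(TL-TR)+(BL-BR); yaw=np.arctan2(-y[0],y[1]); print('yaw',np.degrees(yaw))
cen=(TL+TR+BL+BR)/4; ya=np.array([-np.sin(yaw),np.cos(yaw),0]); xa=np.array([np.cos(yaw)*np.cos(np.pi/6),np.sin(yaw)*np.cos(np.pi/6),.5]); za=np.cross(xa,ya)
O=cen-.04*ya; print('O',O,xa,ya,za)
F=lambda x,y,z:O+x*xa+y*ya+z*za
img=cv2.resize(p[130:230,120:260],None,fx=5.5,fy=5.5,interpolation=cv2.INTER_CUBIC)[:,:,::-1].copy()
for P in [F(0,.06,.015),F(0,-.06,.015),F(0,.06,0),F(0,-.06,0),F(.036,.042,0),F(-.036,-.042,0),F(.036,-.042,0),F(-.036,.042,0),F(-np.sin(.4)*.038,.125,.008+.038*np.cos(.4))]:
    q=(proj(P,c)-[120,130]+.5)*5.5-.5; cv2.circle(img,tuple(int(round(t)) for t in q),3,(0,0,255),-1)
cv2.imwrite('pics/chk.png',img)
E
```

```text
[0.6698 0.2849 0.2745] [0.7204 0.0329 0.2745] [0.5535 0.2607 0.2055] [0.6039 0.008  0.2055]
[np.float64(0.25701619705369133), np.float64(0.25764954331460455), np.float64(0.13735243103453557), np.float64(0.1376250460622339)]
yaw 11.311396394843085
O [0.6448 0.1074 0.24  ] [0.8492 0.1699 0.5   ] [-0.1961  0.9806  0.    ] [-0.4903 -0.0981  0.866 ]
```

View pics/chk.png

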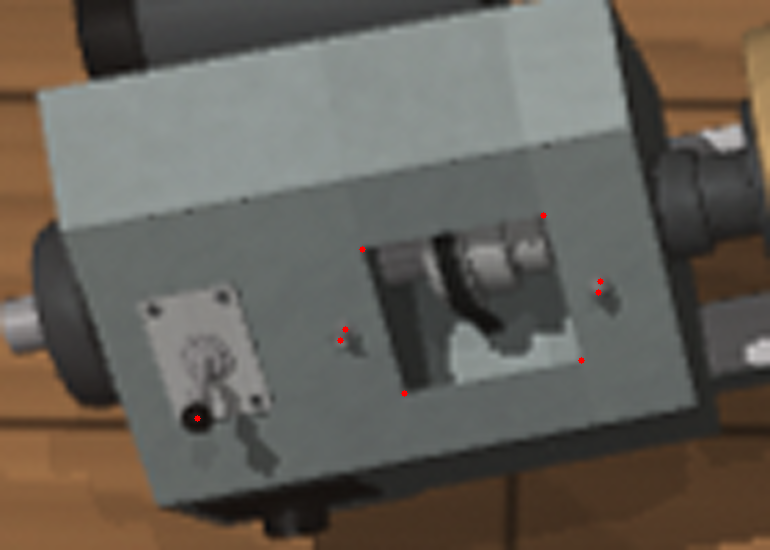

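```bash
cat >> h.py <<'E'
O=np.array([.6448,.1074,.240]); yaw=np.radians(11.31)
def frame(O=O,yaw=yaw):
    ya=np.array([-np.sin(yaw),np.cos(yaw),0]); xa=np.array([np.cos(yaw)*np.cos(np.pi/6),np.sin(yaw)*np.cos(np.pi/6),.5]); za=np.cross(xa,ya)
    return np.array(O),np.column_stack([xa,ya,za])
def F(x,y,z,O=O,yaw=yaw):
    o,M=frame(O,yaw); return o+M@np.array([x,y,z])
def toolR(M): return np.column_stack([M[:,0],-M[:,1],-M[:,2]])  # tool x=xa, z=-za
def delta(P,Rt,obs,cmd=None):
    p0=obs['eef_pos']; R0=R.from_quat(obs['tool_rot']).as_matrix()
    if cmd is not None: p0,R0=cmd
    l=R0.T@(np.asarray(P)-p0); r=np.degrees(R.from_matrix(R0.T@Rt).as_rotvec())
    return np.round(l,4),np.round(r,2)
np.set_printoptions(precision=4,suppress=True)
E
python3 - <<'E'
from h import *
from workcell import bot
o=bot.get_obs(); _,M=frame()
c=bot.calibration('wrist'); R0=R.from_quat(o['tool_rot']).as_matrix()
print('cam in tool',R0.T@(c['origin']-o['eef_pos']), R0.T@R.from_quat(c['orientation']).as_matrix())
for z in (.13,.048): P=F(0,.125,z); print(P,delta(P,toolR(M),o))
E
```

```text
cam in tool [-0.0005 -0.0747 -0.1248] [[ 1.     -0.0001 -0.001 ]
 [ 0.0004  0.9555  0.2949]
 [ 0.001  -0.2949  0.9555]]
[0.5565 0.2172 0.3526] (array([-0.1031,  0.4468, -0.1048]), array([-15.23,  27.41,  57.05]))
[0.5968 0.2253 0.2816] (array([-0.0815,  0.4817, -0.0338]), array([-15.23,  27.41,  57.05]))
```

>>> jog_arm(
  jaw=[0, 0, 0, 0, 0, 0, 0, 0],
  linear=[
    [-0.103, 0.447, -0.105],
    [-0.103, 0.447, -0.105],
    [-0.103, 0.447, -0.105],
    [-0.103, 0.447, -0.105],
    [-0.103, 0.447, -0.105],
    [-0.103, 0.447, -0.105],
    [-0.103, 0.447, -0.105],
    [-0.103, 0.447, -0.105],
  ],
  delta_rot=[
    [-15.23, 27.41, 57.05],
    [-15.23, 27.41, 57.05],
    [-15.23, 27.41, 57.05],
    [-15.23, 27.41, 57.05],
    [-15.23, 27.41, 57.05],
    [-15.23, 27.41, 57.05],
    [-15.23, 27.41, 57.05],
    [-15.23, 27.41, 57.05],
  ],
)

```text
clock: 0.82
eef_pos: [0.4461, 0.2891, 0.3233]
tool_rot: [0.96, 0.154, 0.231, -0.023]
ft_force: [0.4, 0.8, -0.2]
grip_width: 0.0857
```

```bash
python3 - <<'E'
from h import *
from workcell import bot
o=bot.get_obs(); _,M=frame()
print(o['clock'],o['joint_pos'])
for z in (.13,.048): P=F(0,.125,z); print(P,delta(P,toolR(M),o))
E
```

```text
0.8167 [ 0.6728 -0.0379 -0.2194  0.9549 -0.1821  1.8852]
[0.5565 0.2172 0.3526] (array([0.0862, 0.103 , 0.0137]), array([-1.8 ,  3.09,  6.48]))
[0.5968 0.2253 0.2816] (array([0.0904, 0.1058, 0.0956]), array([-1.8 ,  3.09,  6.48]))
```

>>> jog_arm(
  jaw=[0, 0, 0, 0, 0, 0, 0, 0],
  linear=[
    [0.086, 0.103, 0.014],
    [0.086, 0.103, 0.014],
    [0.086, 0.103, 0.014],
    [0.086, 0.103, 0.014],
    [0.086, 0.103, 0.014],
    [0.086, 0.103, 0.014],
    [0.086, 0.103, 0.014],
    [0.086, 0.103, 0.014],
  ],
  delta_rot=[
    [-1.8, 3.1, 6.5],
    [-1.8, 3.1, 6.5],
    [-1.8, 3.1, 6.5],
    [-1.8, 3.1, 6.5],
    [-1.8, 3.1, 6.5],
    [-1.8, 3.1, 6.5],
    [-1.8, 3.1, 6.5],
    [-1.8, 3.1, 6.5],
  ],
)

```text
clock: 1.48
eef_pos: [0.5546, 0.2206, 0.3508]
tool_rot: [0.961, 0.099, 0.256, -0.026]
ft_force: [-0.3, 0.6, -0.7]
grip_width: 0.0852
```

```bash
cat > snap.py <<'E'
import sys
from h import *
from workcell import bot
def snap(n,name):
    o=bot.get_obs(); c=bot.calibration(name); p,d=bot.camera(name)
    np.savez(f'pics/{n}.npz',p=p,d=d,c=np.array(c,dtype=object),o=np.array(o,dtype=object)); cv2.imwrite(f'pics/{n}.png',p[:,:,::-1]); return o,c,p,d
E
python3 - <<'E'
from snap import *
o,c,p,d=snap('w1','wrist'); _,M=frame()
print(o['clock'],o['eef_pos'],delta(F(0,.125,.13),toolR(M),o),delta(F(0,.125,.048),toolR(M),o))
for n,P in dict(ball=F(-.0148,.125,.043),off=F(0,.125,.046),sl=F(0,.06,.015),sr=F(0,-.06,.015)).items(): print(n,proj(P,c))
E
```

```text
1.4833 [0.5546 0.2206 0.3508] (array([ 0.002 ,  0.0037, -0.001 ]), array([-0.14,  0.23,  0.4 ])) (array([0.0023, 0.0039, 0.081 ]), array([-0.14,  0.23,  0.4 ]))
ball [292.3817 266.4112]
off [320.7157 268.6582]
sl [319.3219 348.2048]
sr [317.7272 497.2371]
```

View pics/w1.png

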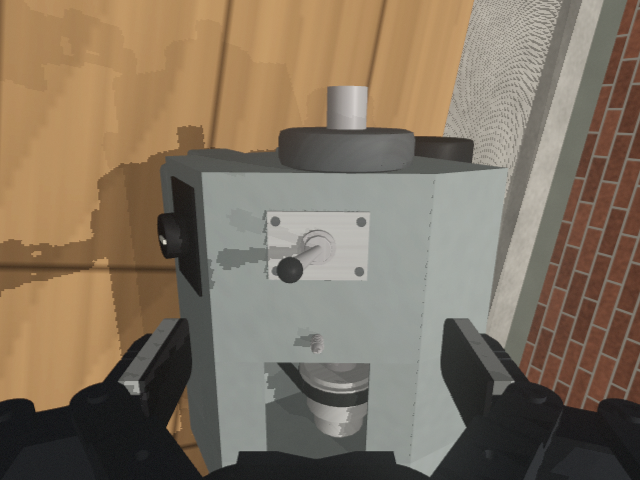

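The ball is at (290,269) against a predicted (292,266), and the left stud is at about (316,345) against (319,348). The pose model holds to 1–2 mm. I'll descend with the jaws straddling the off position.

>>> jog_arm(
  jaw=[0, 0, 0, 0, 0, 0, 0, 0],
  linear=[
    [0.002, 0.004, 0.03],
    [0.002, 0.004, 0.06],
    [0.002, 0.004, 0.081],
    [0.002, 0.004, 0.081],
    [0.002, 0.004, 0.081],
    [0.002, 0.004, 0.081],
    [0.002, 0.004, 0.081],
    [0.002, 0.004, 0.081],
  ],
  delta_rot=[
    [-0.1, 0.2, 0.4],
    [-0.1, 0.2, 0.4],
    [-0.1, 0.2, 0.4],
    [-0.1, 0.2, 0.4],
    [-0.1, 0.2, 0.4],
    [-0.1, 0.2, 0.4],
    [-0.1, 0.2, 0.4],
    [-0.1, 0.2, 0.4],
  ],
)

```text
clock: 2.2
eef_pos: [0.5982, 0.2247, 0.2847]
tool_rot: [0.961, 0.094, 0.26, -0.026]
ft_force: [0.1, 0.0, 0.4]
grip_width: 0.0849
```

```bash
python3 - <<'E'
from snap import *
o,c,p,d=snap('w2','wrist'); _,M=frame()
print(o['clock'],o['eef_pos'],delta(F(0,.125,.048),toolR(M),o),o['ft_force'])
for n,P in dict(ball=F(-.0148,.125,.043),off=F(0,.125,.046),sl=F(0,.06,.015)).items(): print(n,proj(P,c))
E
```

```text
2.2 [0.5982 0.2247 0.2847] (array([-0.0027, -0.0008,  0.002 ]), array([-0.05, -0.25, -0.09])) [0.0501 0.0108 0.4021]
ball [265.5173 334.2038]
off [308.454  338.4925]
sl [310.2488 431.7871]
```

View pics/w2.png

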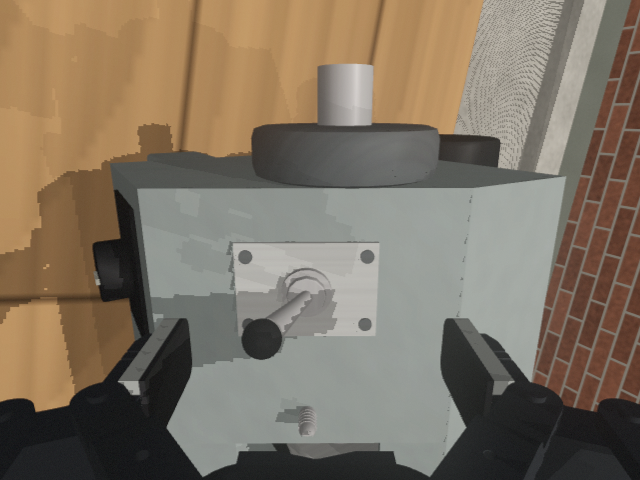

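>>> jog_arm(
  jaw=[0, 0.2, 0.4, 0.55, 0.65, 0.75, 0.82, 0.82],
  linear=[
    [-0.0035, 0, 0.002],
    [-0.0035, 0, 0.002],
    [-0.0035, 0, 0.002],
    [-0.0035, 0, 0.002],
    [-0.0035, 0, 0.002],
    [-0.0035, 0, 0.002],
    [-0.0035, 0, 0.002],
    [-0.0035, 0, 0.002],
  ],
  delta_rot=[
    [0, -0.2, 0],
    [0, -0.2, 0],
    [0, -0.2, 0],
    [0, -0.2, 0],
    [0, -0.2, 0],
    [0, -0.2, 0],
    [0, -0.2, 0],
    [0, -0.2, 0],
  ],
)

```text
clock: 2.92
eef_pos: [0.5945, 0.2234, 0.2774]
tool_rot: [0.962, 0.095, 0.255, -0.025]
ft_force: [-0.6, -0.2, 0.2]
grip_width: 0.0154
```

```bash
python3 - <<'E'
from snap import *
o,c,p,d=snap('w3','wrist'); _,M=frame()
print(o['clock'],o['eef_pos'],delta(F(0,.125,.048),toolR(M),o),o['ft_force'],o['grip_width'])
E
```

```text
2.9167 [0.5945 0.2234 0.2774] (array([ 0.0043, -0.0014, -0.0024]), array([ 0.02,  0.34, -0.07])) [-0.5679 -0.1543  0.1807] 0.01538089844772965
```

View pics/w3.png

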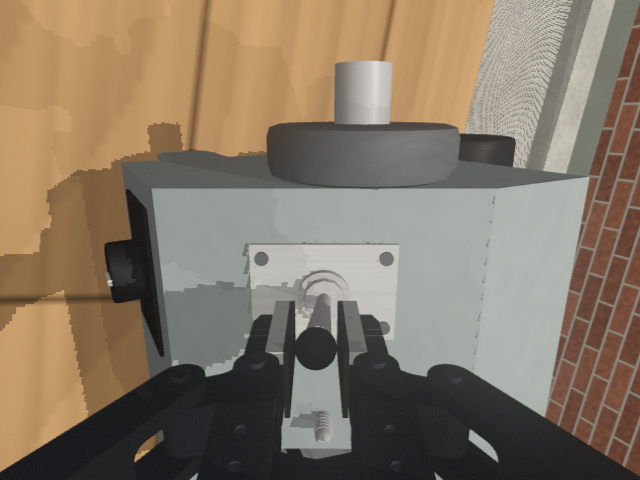

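>>> jog_arm(
  jaw=[0.82, 0.82, 0.82, 0.82, 0.82, 0.82, 0.82, 0.82],
  linear=[
    [0.002, 0, 0],
    [0.003, 0, 0],
    [0.003, 0, 0],
    [0.003, 0, 0],
    [0.003, 0, 0],
    [0.003, 0, 0],
    [0.003, 0, 0],
    [0.003, 0, 0],
  ],
  delta_rot=[
    [0, 0, 0],
    [0, 0, 0],
    [0, 0, 0],
    [0, 0, 0],
    [0, 0, 0],
    [0, 0, 0],
    [0, 0, 0],
    [0, 0, 0],
  ],
)

```text
clock: 3.63
eef_pos: [0.5985, 0.2243, 0.2803]
tool_rot: [0.962, 0.094, 0.256, -0.026]
ft_force: [-1.9, -0.5, 1.1]
grip_width: 0.0154
```

```bash
python3 - <<'E'
from snap import *
o,c,p,d=snap('w4','wrist'); _,M=frame()
print(o['clock'],o['eef_pos'],o['joint_vel'],delta(F(0,.125,.048),toolR(M),o),o['ft_force'],o['grip_width'])
o=bot.get_obs();print(o['clock'],delta(F(0,.125,.048),toolR(M),o))
E
```

```text
3.6333 [0.5985 0.2243 0.2803] [ 0.0018 -0.0015 -0.0001 -0.0002  0.0003 -0.001 ] (array([-0.0007, -0.0013, -0.0018]), array([ 0.01,  0.14, -0.1 ])) [-1.9227 -0.5432  1.0802] 0.01540719282289423
3.6833 (array([-0.0006, -0.0013, -0.0018]), array([ 0.01,  0.15, -0.1 ]))
```

View pics/w4.png

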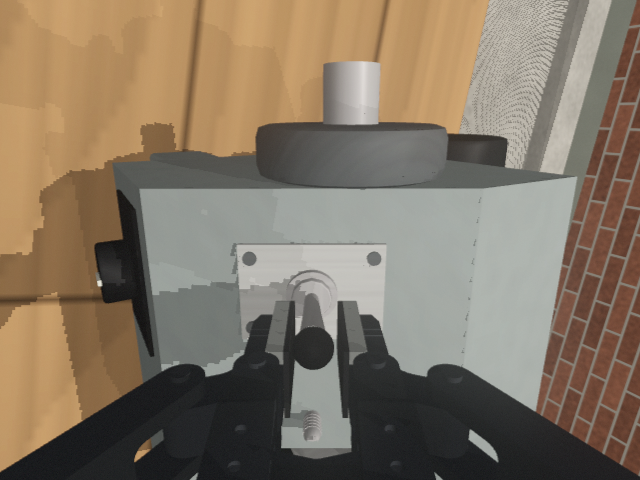

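>>> jog_arm(
  jaw=[0.7, 0.5, 0.3, 0, 0, 0, 0, 0],
  linear=[
    [0, 0, 0],
    [0, 0, 0],
    [0, 0, 0],
    [0, 0, 0],
    [0, 0, 0],
    [0, 0, -0.03],
    [0, 0, -0.06],
    [0, 0, -0.08],
  ],
  delta_rot=[
    [0, 0, 0],
    [0, 0, 0],
    [0, 0, 0],
    [0, 0, 0],
    [0, 0, 0],
    [0, 0, 0],
    [0, 0, 0],
    [0, 0, 0],
  ],
)

```text
clock: 4.35
eef_pos: [0.5592, 0.2165, 0.352]
tool_rot: [0.961, 0.094, 0.257, -0.026]
ft_force: [0.6, -0.1, 0.5]
grip_width: 0.0852
```

```bash
python3 - <<'E'
from snap import *
o,c,p,d=snap('w5','wrist'); _,M=frame()
print(o['clock'],o['eef_pos'],o['joint_vel'],delta(F(0,-.05,.14),toolR(M),o),o['grip_width'])
for n,P in dict(ball=F(-.0148,.125,.043),off=F(0,.125,.046),sl=F(0,.06,.015)).items(): print(n,proj(P,c))
E
```

```text
4.35 [0.5592 0.2165 0.352 ] [ 0.0565 -0.289   0.2244  0.4964 -0.0272  0.047 ] (array([-0.0015,  0.1738, -0.0118]), array([-0.01,  0.03, -0.11])) 0.08516009734339691
ball [284.2309 257.8904]
off [312.7719 259.78  ]
sl [313.569  341.3837]
```

View pics/w5.png

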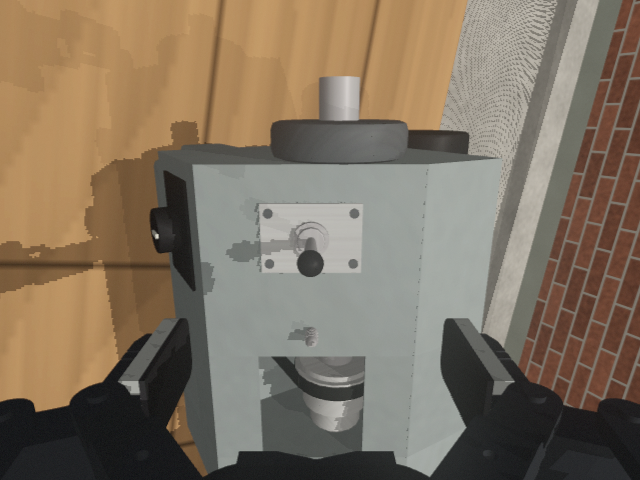

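The ball is at (311,263), and off was predicted at (313,260), so the toggle is off. Next I'll view both studs from above the opening.

>>> jog_arm(
  jaw=[0, 0, 0, 0, 0, 0, 0, 0],
  linear=[
    [-0.001, 0.04, -0.01],
    [-0.001, 0.08, -0.012],
    [-0.001, 0.12, -0.012],
    [-0.001, 0.16, -0.012],
    [-0.001, 0.17, -0.012],
    [-0.001, 0.17, -0.012],
    [-0.001, 0.17, -0.012],
    [-0.001, 0.17, -0.012],
  ],
  delta_rot=[
    [0, 0, 0],
    [0, 0, 0],
    [0, 0, 0],
    [0, 0, 0],
    [0, 0, 0],
    [0, 0, 0],
    [0, 0, 0],
    [0, 0, 0],
  ],
)

```text
clock: 5.07
eef_pos: [0.5857, 0.0492, 0.3592]
tool_rot: [0.962, 0.095, 0.256, -0.026]
ft_force: [-0.3, -0.3, 0.1]
grip_width: 0.0858
```

```bash
python3 - <<'E'
from snap import *
o,c,p,d=snap('w6','wrist'); _,M=frame()
print(o['clock'],o['eef_pos'],o['joint_vel'],delta(F(0,-.05,.14),toolR(M),o),o['grip_width'])
for n,P in dict(sl=F(0,.06,.015),sr=F(0,-.06,.015),off=F(0,.125,.046),a=F(.036,.042,0),b=F(-.036,.042,0),c=F(.036,-.042,0),d=F(-.036,-.042,0)).items(): print(n,proj(P,c))
E
```

```text
5.0667 [0.5857 0.0492 0.3592] [ 0.0217 -0.0014  0.0002  0.0007  0.0001 -0.0009] (array([ 0.0005,  0.0045, -0.0021]), array([-0.04,  0.16, -0.07])) 0.08583542907745345
sl [317.5723  48.6892]
sr [317.5573 262.0488]
off [ 317.6404 -131.4707]
a [380.124   86.1994]
b [255.0392  86.3746]
c [374.4115 227.2439]
d [260.7245 227.2748]
```

View pics/w6.png

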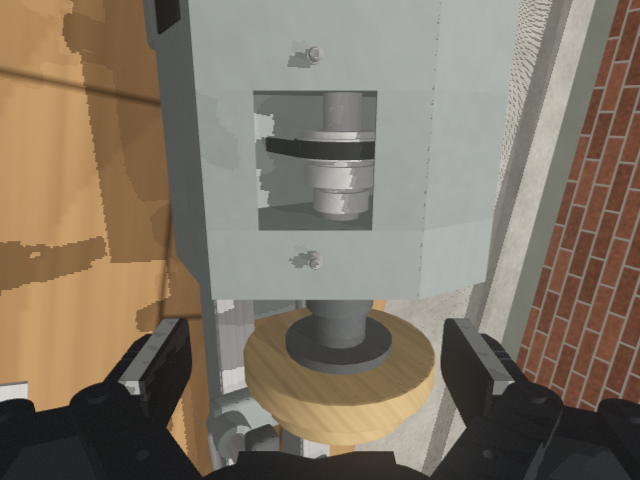

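```bash
python3 - <<'E'
from h import *
p,d,c=load('pics/w6.npz')
a=cv2.resize(p[30:80,280:350],None,fx=8,fy=8,interpolation=cv2.INTER_CUBIC);b=cv2.resize(p[237:287,280:350],None,fx=8,fy=8,interpolation=cv2.INTER_CUBIC)
cv2.imwrite('pics/studs.png',np.vstack([a,b])[:,:,::-1][:600*2:,:][::1]); print(a.shape)
E
python3 -c "
import cv2;i=cv2.imread('pics/studs.png');cv2.imwrite('pics/studs2.png',cv2.resize(i,None,fx=.74,fy=.74))"
```

```text
(400, 560, 3)
```

View pics/studs2.png

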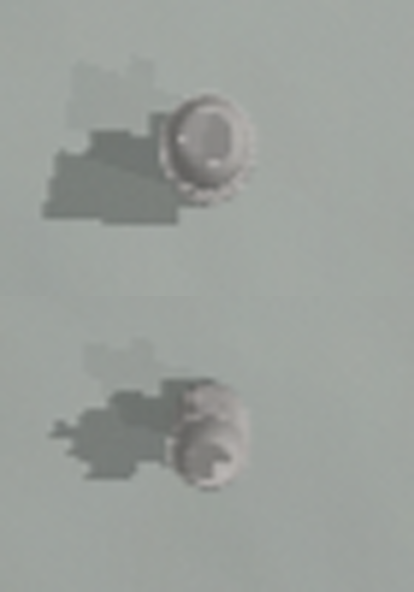

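```bash
python3 - <<'E'
s=open('h.py').read().replace("O=np.array([.6448,.1074,.240]); yaw=np.radians(11.31)","O=np.array([.6448,.1074,.240]); yaw=np.radians(11.31)\nO=O-.0013*np.array([.849,.170,.5])-.0015*np.array([-.196,.981,0])")
s+='''
def downR(a): # tool x at world azimuth a (deg), pointing down
    a=np.radians(a); return np.column_stack([[np.cos(a),np.sin(a),0],[np.sin(a),-np.cos(a),0],[0,0,-1]])
'''
open('h.py','w').write(s)
E
python3 - <<'E'
from snap import *
o=bot.get_obs()
print(O,delta([.448,-.2,.20],downR(.4),o))
E
```

```text
[0.644  0.1057 0.2393] (array([-0.2387,  0.218 ,  0.0464]), array([ -2.91, -29.74,  10.66]))
```

>>> jog_arm(
  jaw=[0, 0, 0, 0, 0, 0, 0, 0],
  linear=[
    [-0.239, 0.218, 0.046],
    [-0.239, 0.218, 0.046],
    [-0.239, 0.218, 0.046],
    [-0.239, 0.218, 0.046],
    [-0.239, 0.218, 0.046],
    [-0.239, 0.218, 0.046],
    [-0.239, 0.218, 0.046],
    [-0.239, 0.218, 0.046],
  ],
  delta_rot=[
    [-2.9, -29.7, 10.7],
    [-2.9, -29.7, 10.7],
    [-2.9, -29.7, 10.7],
    [-2.9, -29.7, 10.7],
    [-2.9, -29.7, 10.7],
    [-2.9, -29.7, 10.7],
    [-2.9, -29.7, 10.7],
    [-2.9, -29.7, 10.7],
  ],
)

```text
clock: 5.78
eef_pos: [0.4467, -0.2013, 0.1986]
tool_rot: [1.0, 0.004, -0.0, -0.0]
ft_force: [-0.3, -0.2, 0.5]
grip_width: 0.0852
```

>>> jog_arm(
  jaw=[0, 0, 0, 0, 0, 0, 0, 0],
  linear=[
    [0, 0, 0],
    [0, 0, 0],
    [0, 0, 0],
    [0, 0, 0],
    [0, 0, 0],
    [0, 0, 0],
    [0, 0, 0],
    [0, 0, 0],
  ],
  delta_rot=[
    [0, 0, 0],
    [0, 0, 0],
    [0, 0, 0],
    [0, 0, 0],
    [0, 0, 0],
    [0, 0, 0],
    [0, 0, 0],
    [0, 0, 0],
  ],
)

```text
clock: 6.45
eef_pos: [0.4478, -0.2007, 0.2008]
tool_rot: [1.0, 0.003, 0.001, 0.0]
ft_force: [0.1, 0.7, -0.4]
grip_width: 0.0856
```

```bash
python3 - <<'E'
from snap import *
o,c,p,d=snap('w7','wrist')
print(o['clock'],o['eef_pos'],o['joint_pos'],o['joint_vel'],delta([.448,-.2,.2],downR(.4),o))
print(proj([.448,-.231,.042],c),proj([.448,-.171,.005],c),proj([.448,-.291,.005],c))
E
```

```text
6.45 [ 0.4478 -0.2007  0.2008] [-0.4218  0.2476 -0.1122  1.2094  0.0006  1.1434] [-0.0072  0.0033 -0.0061  0.0008  0.0003  0.0009] (array([ 0.0003, -0.0007,  0.0008]), array([ 0.01, -0.1 , -0.08]))
[315.0454 265.7683] [315.4353 172.732 ] [314.7096 318.3921]
```

View pics/w7.png

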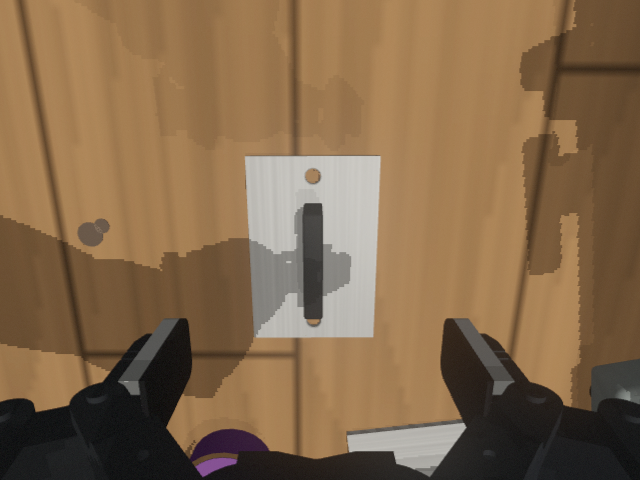

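The wrist view shows the chosen cover: plate corners (246,156) to (373,337), holes at (313,176) and (313,322), handle bar centred at (313,262), and the puck clear at (230,455). Now I'll descend to the handle.

>>> jog_arm(
  jaw=[0, 0, 0, 0, 0, 0, 0, 0],
  linear=[
    [0, 0.03, 0.03],
    [0, 0.031, 0.06],
    [0, 0.031, 0.09],
    [0, 0.031, 0.12],
    [0, 0.031, 0.15],
    [0, 0.031, 0.165],
    [0, 0.031, 0.169],
    [0, 0.031, 0.169],
  ],
  delta_rot=[
    [0, 0, 0],
    [0, 0, 0],
    [0, 0, 0],
    [0, 0, 0],
    [0, 0, 0],
    [0, 0, 0],
    [0, 0, 0],
    [0, 0, 0],
  ],
)

```text
clock: 7.17
eef_pos: [0.4467, -0.2317, 0.0302]
tool_rot: [1.0, 0.002, -0.001, -0.001]
ft_force: [-0.5, -0.4, -0.4]
grip_width: 0.0854
```

```bash
python3 - <<'E'
from snap import *
o,c,p,d=snap('w8','wrist')
print(o['clock'],o['eef_pos'],o['joint_vel'],delta([.448,-.232,.031],downR(.4),o),o['ft_force'])
print(proj([.448,-.231,.042],c),proj([.448,-.171,.005],c))
E
```

```text
7.1667 [ 0.4467 -0.2317  0.0302] [ 0.0004 -0.0363  0.0404  0.0196  0.0004  0.0001] (array([ 0.0013,  0.0003, -0.0008]), array([-0.09,  0.1 , -0.14])) [-0.4761 -0.3836 -0.3582]
[318.774  365.5077] [319.3318 152.1717]
```

View pics/w8.png

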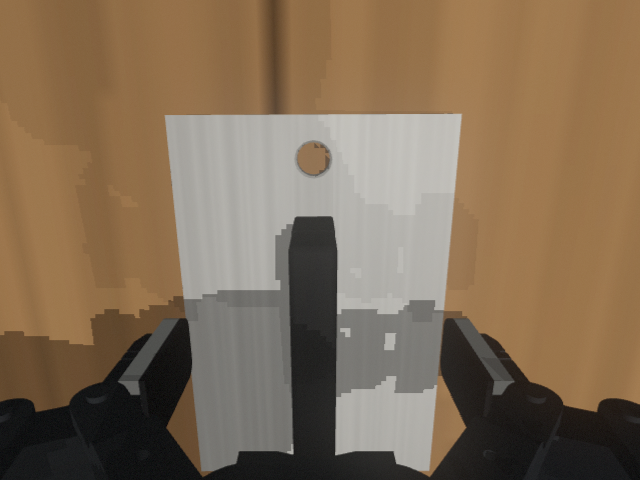

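>>> jog_arm(
  jaw=[0.3, 0.6, 0.75, 0.85, 0.95, 1, 1, 1],
  linear=[
    [0, 0.001, 0],
    [0, 0.001, 0],
    [0, 0.001, 0],
    [0, 0.001, 0],
    [0, 0.001, 0],
    [0, 0.001, 0],
    [0, 0.001, 0],
    [0, 0.001, 0],
  ],
  delta_rot=[
    [0, 0, 0],
    [0, 0, 0],
    [0, 0, 0],
    [0, 0, 0],
    [0, 0, 0],
    [0, 0, 0],
    [0, 0, 0],
    [0, 0, 0],
  ],
)

```text
clock: 7.88
eef_pos: [0.4476, -0.2333, 0.032]
tool_rot: [1.0, 0.002, 0.001, 0.0]
ft_force: [-1.6, 0.1, 6.7]
grip_width: 0.013
```

>>> jog_arm(
  jaw=[1, 1, 1, 1, 1, 1, 1, 1],
  linear=[
    [0, 0, 0],
    [0, 0, 0],
    [0, 0, -0.02],
    [0, 0, -0.05],
    [0, 0, -0.09],
    [0, 0, -0.13],
    [0, 0, -0.16],
    [0, 0, -0.18],
  ],
  delta_rot=[
    [0, 0, 0],
    [0, 0, 0],
    [0, 0, 0],
    [0, 0, 0],
    [0, 0, 0],
    [0, 0, 0],
    [0, 0, 0],
    [0, 0, 0],
  ],
)

```text
clock: 8.55
eef_pos: [0.4482, -0.2334, 0.2142]
tool_rot: [1.0, 0.002, 0.002, 0.001]
ft_force: [0.4, -0.6, -4.3]
grip_width: 0.0128
```

```bash
python3 - <<'E'
from snap import *
o,c,p,d=snap('w9','wrist')
print(o['clock'],o['eef_pos'],o['ft_force'],o['grip_width'])
E
```

```text
8.55 [ 0.4482 -0.2334  0.2142] [ 0.4104 -0.6093 -4.2873] 0.012801242884110215
```

View pics/w9.png

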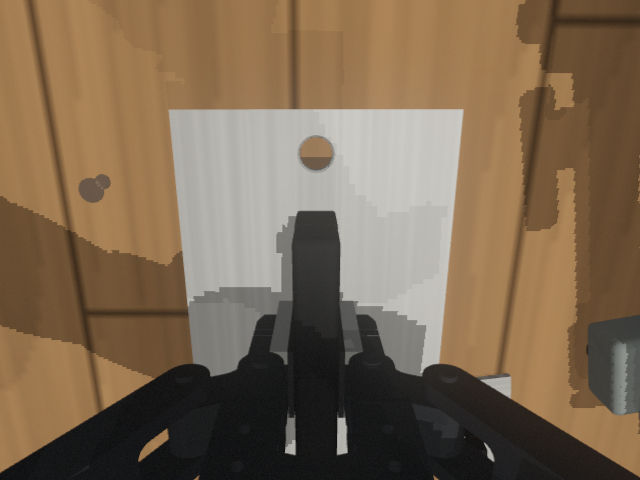

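```bash
cat > hold.py <<'E'
from h import *
# camera in tool (nominal)
Ct=np.array([-.0005,-.0747,-.1248]); 
def toolpt(u,v,c,o,zt):
    R0=R.from_quat(o['tool_rot']).as_matrix(); oc=R0.T@(c['origin']-o['eef_pos']); r=R0.T@ray(u,v,c); return oc+r*(zt-oc[2])/r[2]
E
python3 - <<'E'
from hold import *
z=np.load('pics/w9.npz',allow_pickle=True); p,c,o=z['p'],z['c'].item(),z['o'].item()
hsv=cv2.cvtColor(p,cv2.COLOR_RGB2HSV); m=((hsv[...,1]<45)&(hsv[...,2]>90)).astype(np.uint8); m[300:]=0;m[:,:120]=0;m[:,520:]=0
def line(pts): 
    vx,vy,x,y=cv2.fitLine(np.array(pts,np.float32),cv2.DIST_HUBER,0,.01,.01).ravel(); return np.array([vx,vy]),np.array([x,y])
L=[];Rr=[];T=[]
for v in range(130,270,4):
    xs=np.where(m[v])[0]; L.append((xs[0]-.5,v)); Rr.append((xs[-1]+.5,v))
for u in range(190,450,4): T.append((u,np.where(m[:,u])[0][0]-.5))
def X(a,b):
    t=np.linalg.solve(np.column_stack([a[0],-b[0]]),b[1]-a[1]); return a[1]+a[0]*t[0]
l,r,t=line(L),line(Rr),line(T)
A,B=X(l,t),X(r,t); print(A,B)
for zt in (.025,.027,.029):
    a,b=toolpt(*A,c,o,zt),toolpt(*B,c,o,zt); print(zt,a,b,'width',np.linalg.norm(a-b),'yaw',np.degrees(np.arctan2(b[1]-a[1],b[0]-a[0])))
hole=((hsv[120:190,280:350,1]>60)).astype(np.uint8)
cs,_=cv2.findContours(hole,cv2.RETR_EXTERNAL,cv2.CHAIN_APPROX_NONE); cs=max(cs,key=cv2.contourArea); (x,y),(w,h),_=cv2.fitEllipse(cs); x+=280;y+=120; print('hole',x,y,w,h, toolpt(x,y,c,o,.027), w*.15/429)
E
```

```text
[168.2093 108.5   ] [462.9336 108.5   ]
0.025 [-0.0487 -0.075   0.025 ] [ 0.0494 -0.0749  0.025 ] width 0.09814701826693745 yaw 0.020704083572422698
0.027 [-0.0494 -0.075   0.027 ] [ 0.0501 -0.0749  0.027 ] width 0.0994571292760744 yaw 0.020704083572413226
0.029 [-0.0501 -0.075   0.029 ] [ 0.0507 -0.0749  0.029 ] width 0.10076724028521139 yaw 0.02070408357241978
hole 315.6100654602051 152.59045028686523 30.752119064331055 31.131954193115234 [ 0.0003 -0.0603  0.027 ] 0.010752489183332535
```

```bash
python3 - <<'E'
from snap import *
o=bot.get_obs(); _,M=frame()
print(delta(F(-.01,0,.11),toolR(M),o), F(-.01,0,.11))
E
```

```text
(array([ 0.1344, -0.3264, -0.1123]), array([  3.14,  29.42, -10.72])) [0.5816 0.0932 0.3296]
```

>>> jog_arm(
  jaw=[1, 1, 1, 1, 1, 1, 1, 1],
  linear=[
    [0, -0.02, -0.03],
    [0.01, -0.05, -0.06],
    [0.03, -0.08, -0.08],
    [0.05, -0.11, -0.1],
    [0.07, -0.145, -0.112],
    [0.085, -0.18, -0.112],
    [0.1, -0.215, -0.112],
    [0.11, -0.25, -0.112],
  ],
  delta_rot=[
    [0.3, 3, -1.1],
    [0.6, 6, -2.2],
    [1, 9.5, -3.5],
    [1.4, 13, -4.8],
    [1.8, 17, -6.2],
    [2.2, 21, -7.6],
    [2.6, 25, -9],
    [3.1, 29.4, -10.7],
  ],
)

```text
clock: 9.27
eef_pos: [0.5561, 0.0192, 0.3213]
tool_rot: [0.962, 0.095, 0.254, -0.028]
ft_force: [1.2, 0.5, -4.1]
grip_width: 0.0128
```

```bash
python3 - <<'E'
from snap import *
o=bot.get_obs(); _,M=frame()
print(o['clock'],o['joint_pos'],delta(F(0,0,.11),toolR(M),o),delta(F(0,0,.06),toolR(M),o), o['eef_pos'])
E
```

```text
9.2667 [-0.024  -0.0314 -0.2433  0.8542  0.1136  1.3794] (array([ 0.0483, -0.0677,  0.0125]), array([-0.3 ,  0.43, -0.12])) (array([ 0.0486, -0.0674,  0.0625]), array([-0.3 ,  0.43, -0.12])) [0.5561 0.0192 0.3213]
```

>>> jog_arm(
  jaw=[1, 1, 1, 1, 1, 1, 1, 1],
  linear=[
    [0.02, -0.03, 0],
    [0.04, -0.06, 0.015],
    [0.048, -0.067, 0.03],
    [0.048, -0.067, 0.045],
    [0.048, -0.067, 0.047],
    [0.048, -0.067, 0.047],
    [0.048, -0.067, 0.047],
    [0.048, -0.067, 0.047],
  ],
  delta_rot=[
    [-0.3, 0.4, -0.1],
    [-0.3, 0.4, -0.1],
    [-0.3, 0.4, -0.1],
    [-0.3, 0.4, -0.1],
    [-0.3, 0.4, -0.1],
    [-0.3, 0.4, -0.1],
    [-0.3, 0.4, -0.1],
    [-0.3, 0.4, -0.1],
  ],
)

```text
clock: 9.93
eef_pos: [0.6064, 0.095, 0.3066]
tool_rot: [0.961, 0.094, 0.257, -0.025]
ft_force: [-0.4, 0.0, -3.1]
grip_width: 0.0126
```

```bash
python3 - <<'E'
from snap import *
from hold import toolpt
o,c,p,d=snap('w10','wrist'); _,M=frame()
print(o['clock'],o['eef_pos'],o['joint_vel'],o['ft_force'],delta(F(0,0,.075),toolR(M),o),delta(F(0,0,.051),toolR(M),o))
print('studtip pred',proj(F(0,.06,.015),c),'hole pred',toolpt(316,153,c,o,.0278))
cv2.imwrite('pics/w10c.png',cv2.resize(p[100:220,250:380],None,fx=5,fy=5,interpolation=cv2.INTER_CUBIC)[:,:,::-1])
E
```

```text
9.9333 [0.6064 0.095  0.3066] [-0.0028 -0.013   0.0146 -0.0031  0.0013 -0.0014] [-0.3973  0.0065 -3.0722] (array([ 0.0001, -0.0031,  0.0027]), array([ 0.12,  0.06, -0.12])) (array([ 0.0001, -0.0032,  0.0267]), array([ 0.12,  0.06, -0.12]))
studtip pred [316.4014 137.4682] hole pred [-0.0001 -0.0601  0.0278]
```

View pics/w10.png

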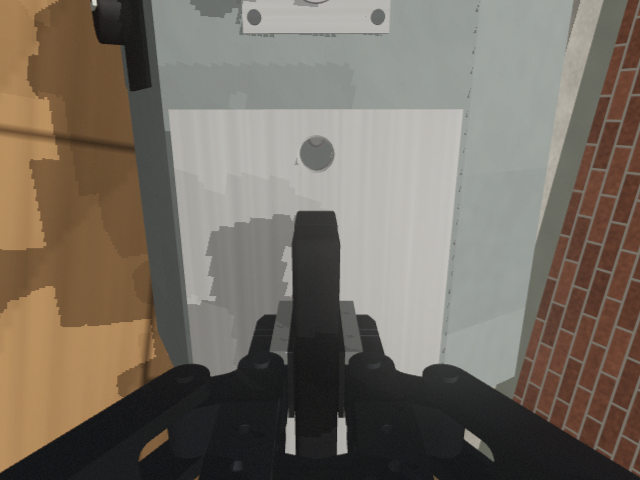

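View pics/w10c.png

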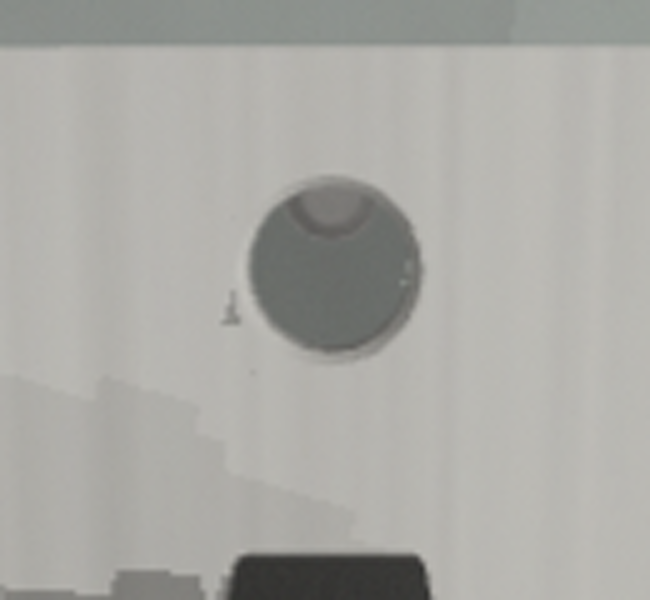

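The stud tip shows through the left hole at (316,139) against a predicted (316,137), and the hole centre is at (317,153). Shifting 2.6 mm toward -y and descending to just above the tips.

>>> jog_arm(
  jaw=[1, 1, 1, 1, 1, 1, 1, 1],
  linear=[
    [0, -0.0026, 0.004],
    [0, -0.0026, 0.01],
    [0, -0.0026, 0.016],
    [0, -0.0026, 0.022],
    [0, -0.0026, 0.025],
    [0, -0.0026, 0.025],
    [0, -0.0026, 0.025],
    [0, -0.0026, 0.025],
  ],
  delta_rot=[
    [0.1, 0.1, -0.1],
    [0.1, 0.1, -0.1],
    [0.1, 0.1, -0.1],
    [0.1, 0.1, -0.1],
    [0.1, 0.1, -0.1],
    [0.1, 0.1, -0.1],
    [0.1, 0.1, -0.1],
    [0.1, 0.1, -0.1],
  ],
)

```text
clock: 10.65
eef_pos: [0.6187, 0.1008, 0.2851]
tool_rot: [0.961, 0.096, 0.258, -0.026]
ft_force: [-0.1, -0.1, -4.2]
grip_width: 0.013
```

```bash
cat > look.py <<'E'
import sys
from snap import *
n=sys.argv[1]; w=len(sys.argv)<3
o,c,p,d=snap(n,'wrist'); _,M=frame()
print(o['clock'],o['joint_vel'].max(),o['ft_force'],M.T@o['ft_force'],M.T@o['ft_torque'],o['grip_width'])
print('to flush',delta(F(0,0,.0328),toolR(M),o),'stud pred',proj(F(0,.06,.015),c))
cv2.imwrite(f'pics/{n}c.png',cv2.resize(p[100:220,250:380],None,fx=5,fy=5,interpolation=cv2.INTER_CUBIC)[:,:,::-1])
E
python3 look.py w11
```

```text
10.65 0.0021143498799985087 [-0.1432 -0.1043 -4.1995] [-2.2391 -0.0742 -3.5565] [-0.0051  0.9634  0.0056] 0.012998663166885034
to flush (array([-0.0006,  0.0001,  0.0197]), array([-0.01, -0.09,  0.04])) stud pred [314.8633 150.9663]
```

View pics/w11c.png

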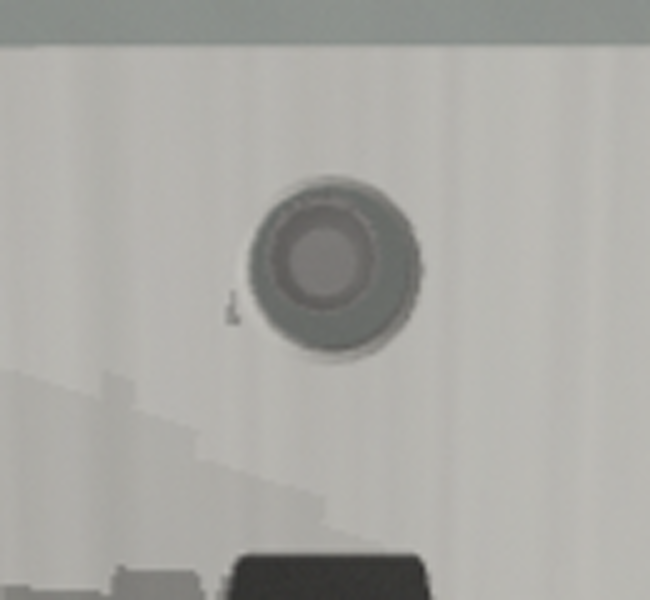

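>>> jog_arm(
  jaw=[1, 1, 1, 1, 1, 1, 1, 1],
  linear=[
    [-0.0008, 0, 0.002],
    [-0.0008, 0, 0.004],
    [-0.0008, 0, 0.006],
    [-0.0008, 0, 0.008],
    [-0.0008, 0, 0.009],
    [-0.0008, 0, 0.01],
    [-0.0008, 0, 0.01],
    [-0.0008, 0, 0.01],
  ],
  delta_rot=[
    [0, 0, 0],
    [0, 0, 0],
    [0, 0, 0],
    [0, 0, 0],
    [0, 0, 0],
    [0, 0, 0],
    [0, 0, 0],
    [0, 0, 0],
  ],
)

```text
clock: 11.37
eef_pos: [0.6228, 0.1016, 0.2758]
tool_rot: [0.961, 0.096, 0.258, -0.026]
ft_force: [0.7, 0.1, -4.8]
grip_width: 0.0131
```

```bash
python3 look.py w12
```

```text
11.3667 0.0026060164391189375 [ 0.6602  0.1442 -4.7902] [-1.81    0.0119 -4.4863] [-0.008   1.0155  0.0047] 0.013069019048413202
to flush (array([0.0005, 0.0001, 0.0096]), array([-0.01, -0.07,  0.04])) stud pred [317.6782 153.6138]
```

View pics/w12c.png

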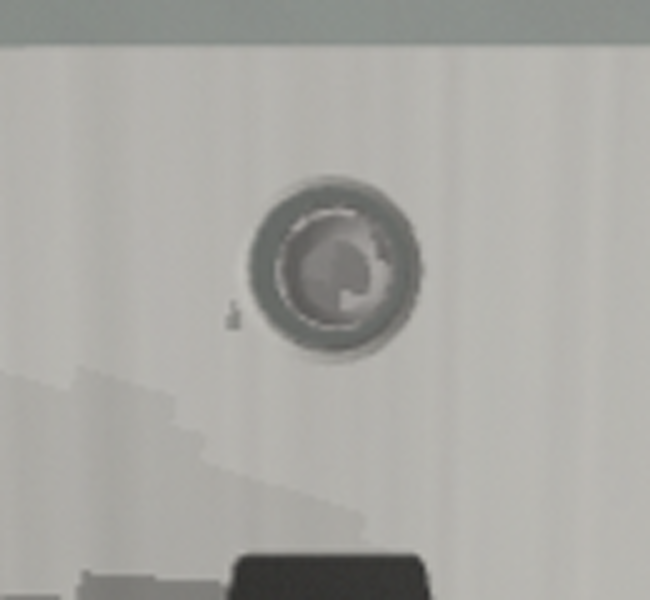

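Perfectly centred and past the tips with no contact force, so I'll continue down.

>>> jog_arm(
  jaw=[1, 1, 1, 1, 1, 1, 1, 1],
  linear=[
    [0.0002, 0, 0.002],
    [0.0002, 0, 0.004],
    [0.0002, 0, 0.006],
    [0.0002, 0, 0.0075],
    [0.0002, 0, 0.0085],
    [0.0002, 0, 0.0095],
    [0.0002, 0, 0.01],
    [0.0002, 0, 0.01],
  ],
  delta_rot=[
    [0, 0, 0],
    [0, 0, 0],
    [0, 0, 0],
    [0, 0, 0],
    [0, 0, 0],
    [0, 0, 0],
    [0, 0, 0],
    [0, 0, 0],
  ],
)

```text
clock: 12.08
eef_pos: [0.6278, 0.1026, 0.2673]
tool_rot: [0.961, 0.095, 0.258, -0.026]
ft_force: [-0.3, -0.0, -4.9]
grip_width: 0.0128
```

```bash
python3 look.py w13
```

```text
12.0833 0.0006677762258393945 [-0.3304 -0.0189 -4.949 ] [-2.7583  0.0463 -4.1221] [ 0.0054  0.9858 -0.0038] 0.012825428848875624
to flush (array([ 0.0003,  0.0001, -0.0003]), array([-0.01, -0.07,  0.04])) stud pred [317.2179 156.5915]
```

View pics/w13.png

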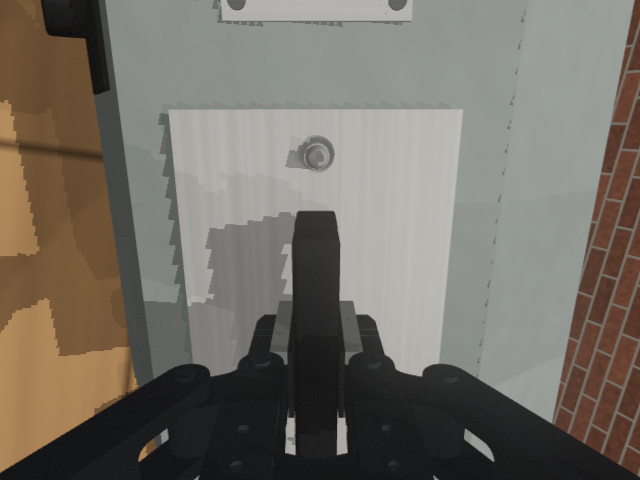

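>>> jog_arm(
  jaw=[1, 1, 1, 1, 1, 1, 1, 1],
  linear=[
    [0, 0, 0.0005],
    [0, 0, 0.001],
    [0, 0, 0.0015],
    [0, 0, 0.002],
    [0, 0, 0.0025],
    [0, 0, 0.0025],
    [0, 0, 0.0025],
    [0, 0, 0.0025],
  ],
  delta_rot=[
    [0, 0, 0],
    [0, 0, 0],
    [0, 0, 0],
    [0, 0, 0],
    [0, 0, 0],
    [0, 0, 0],
    [0, 0, 0],
    [0, 0, 0],
  ],
)

```text
clock: 12.8
eef_pos: [0.6281, 0.1026, 0.2673]
tool_rot: [0.961, 0.095, 0.259, -0.026]
ft_force: [-12.3, -2.3, 6.5]
grip_width: 0.0133
```

```bash
python3 look.py w14
```

```text
12.8 0.0026046510598962637 [-12.3408  -2.3392   6.5073] [-7.6235  0.1264 11.9155] [ 0.0567  2.126  -0.0009] 0.013347154188701103
to flush (array([ 0.    ,  0.0001, -0.0005]), array([-0.  , -0.13,  0.03])) stud pred [316.4658 156.6545]
```

View pics/w14.png

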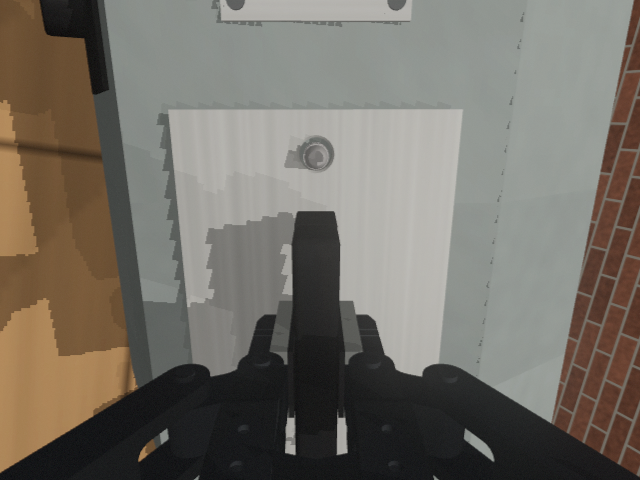

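Contact: normal force rose by about 16 N with no further travel and almost no moment across the plate, so it is seated flush at the expected depth. I'll hold the press briefly, relax it, then release.

>>> jog_arm(
  jaw=[1, 1, 1, 1, 0.8, 0.6, 0.4, 0.2],
  linear=[
    [0, 0, 0],
    [0, 0, 0],
    [0, 0, -0.001],
    [0, 0, -0.0015],
    [0, 0, -0.0015],
    [0, 0, -0.0015],
    [0, 0, -0.0015],
    [0, 0, -0.0015],
  ],
  delta_rot=[
    [0, 0, 0],
    [0, 0, 0],
    [0, 0, 0],
    [0, 0, 0],
    [0, 0, 0],
    [0, 0, 0],
    [0, 0, 0],
    [0, 0, 0],
  ],
)

```text
clock: 13.52
eef_pos: [0.6292, 0.1029, 0.2675]
tool_rot: [0.961, 0.096, 0.259, -0.026]
ft_force: [-0.0, 0.6, -0.4]
grip_width: 0.0528
```

>>> jog_arm(
  jaw=[0, 0, 0, 0, 0, 0, 0, 0],
  linear=[
    [0, 0, 0],
    [0, 0, 0],
    [0, 0, 0],
    [0, 0, -0.01],
    [0, 0, -0.025],
    [0, 0, -0.05],
    [0, 0, -0.08],
    [0, 0, -0.11],
  ],
  delta_rot=[
    [0, 0, 0],
    [0, 0, 0],
    [0, 0, 0],
    [0, 0, 0],
    [0, 0, 0],
    [0, 0, 0],
    [0, 0, 0],
    [0, 0, 0],
  ],
)

```text
clock: 14.18
eef_pos: [0.5731, 0.0917, 0.3627]
tool_rot: [0.961, 0.096, 0.258, -0.026]
ft_force: [0.5, 0.1, 0.3]
grip_width: 0.0857
```

>>> jog_arm(
  jaw=[0, 0, 0, 0, 0, 0, 0, 0],
  linear=[
    [0, 0.02, 0],
    [0, 0.04, 0],
    [0, 0.05, 0],
    [0, 0.05, 0],
    [0, 0.05, 0],
    [0, 0.05, 0],
    [0, 0.05, 0],
    [0, 0.05, 0],
  ],
  delta_rot=[
    [0, 0, 0],
    [0, 0, 0],
    [0, 0, 0],
    [0, 0, 0],
    [0, 0, 0],
    [0, 0, 0],
    [0, 0, 0],
    [0, 0, 0],
  ],
)

```text
clock: 14.85
eef_pos: [0.584, 0.0436, 0.3613]
tool_rot: [0.961, 0.096, 0.258, -0.026]
ft_force: [0.5, 0.2, 0.3]
grip_width: 0.0855
```

```bash
python3 - <<'E'
from snap import *
o,c,p,d=snap('w15','wrist'); print(o['clock'],o['ft_force'],o['grip_width'],o['eef_pos'])
for n,P in dict(sl=F(0,.06,.015),sr=F(0,-.06,.015),off=F(0,.125,.046),rev=F(-.0148,.125,.043),a=F(.05,.075,.005),b=F(-.05,.075,.005),c=F(.05,-.075,.005),d=F(-.05,-.075,.005)).items(): print(n,proj(P,c))
o,c,p,d=snap('t15','top'); cv2.imwrite('pics/t15c.png',cv2.resize(p[130:230,120:260],None,fx=5.5,fy=5.5,interpolation=cv2.INTER_CUBIC)[:,:,::-1])
E
```

```text
14.85 [0.4918 0.1677 0.3234] 0.085466907830078 [0.584  0.0436 0.3613]
sl [317.3858  42.1581]
sr [316.8746 254.7581]
off [ 318.0693 -137.7274]
rev [ 283.4287 -133.9277]
a [408.852  15.083]
b [225.9012  14.7657]
c [393.7472 271.7806]
d [239.7982 271.5717]
```

View pics/w15.png

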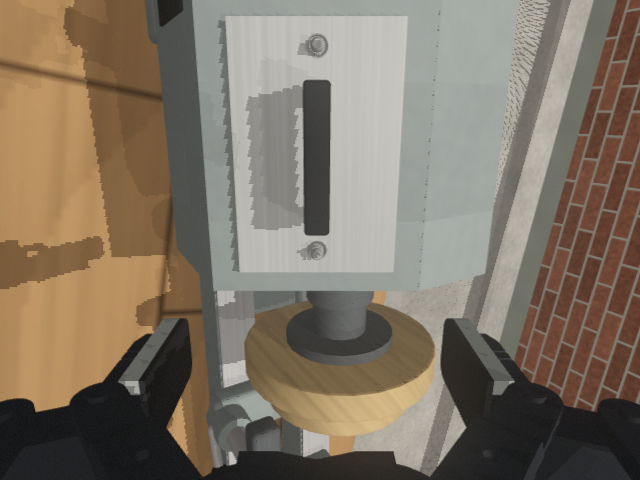

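View pics/t15c.png

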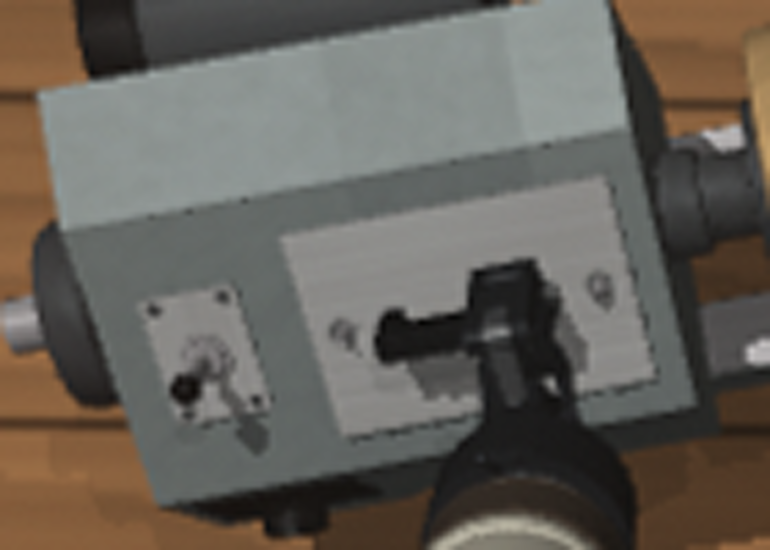

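```bash
python3 - <<'E'
from snap import *
c=bot.calibration('top'); O0=np.array([.6448,.1074,.240])
for a in (-.4,-.1,0,.1,.4): print(a,(proj(F(.038*np.sin(a),.125,.008+.038*np.cos(a),O0),c)-[120,130]+.5)*5.5-.5)
# plate plane in wrist depth vs face normal
z=np.load('pics/w15.npz',allow_pickle=True); W=cloud(z['d'],z['c'].item()); _,M=frame()
for u0,u1,v0,v1,n in((345,390,30,70,'plateL'),(345,390,220,260,'plateR'),(412,425,30,250,'face')):
    q=(W[v0:v1,u0:u1].reshape(-1,3)-O)@M; print(n,np.median(q,0))
o=bot.get_obs(); print(o['clock'],o['ft_force'],o['joint_vel'].max())
E
```

```text
-0.4 [197.0233 418.0602]
-0.1 [188.1909 397.9239]
0 [185.4769 390.2933]
0.1 [182.9292 382.3337]
0.4 [176.5597 357.3563]
plateL [0.0277 0.0576 0.0044]
plateR [ 0.0318 -0.0532  0.0045]
face [ 0.061   0.0087 -0.0005]
14.95 [0.5743 1.0515 0.2302] 0.0021164964514504138
```

Every check agrees. The ball is at (185,388) against a predicted off position of (185,390). The plate's top is 4.9 mm above the face at both ends, and both studs show through the holes at (316,44) and (316,250). Handing in.

```bash
python3 - <<'E'
from workcell import bot
print(bot.job_done())
E
```

```text
the job is handed in; nothing more can be done
None
```

The toggle is off, the belt cover is flush over both studs, and I handed the job in at about 15 s of the 56 s allowed; no verdict was reported.

- **Toggle:** I closed the jaws on the ball at its off position, which moved the lever out of reverse. The final top view shows the ball about 2 pixels (in a 5.5× enlarged crop) from the predicted off position, roughly 0.02 to 0.03 rad.
- **Cover:** I took the one nearest the base by its handle and lined up the left hole by looking through it with the wrist camera. It slid over both studs without catching. I pressed it onto the face (normal force rose by about 16 N with no further travel) before letting go.
- **Last checks:** Both studs show through their holes. The plate's top is 4.9 mm above the face at both ends, as expected for a 5 mm plate. The gripper is open and well clear.
- **Bystanders:** I stayed clear of the dish, faceplate and puck, but did not measure them again at the end.
- **Disagreement:** The top and wrist cameras differed by about 2 mm. I used the wrist camera for the placement, and the cover seated at the depth it predicted.

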